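# Hang the rinsed pails to drip on the balance bar

### The job

Lift the carton off the stack without shifting what is under it, take the grated drip tray out, slide it under the bar, centred and back against the foot of the stand, and put the carton back squarely in the middle of the wooden box. Once the tray is there, hang every rinsed pail on a hook of its own, left and right in turn so that the bar never dips far, filling the outer hooks first so that an odd last pail goes on an inner hook and the bar ends nearly level. Leave the other things on the counter where they are.

Things in the scene. Friction and masses are not known exactly. Their poses are not given: they have to be found in the camera images.
- stand: Fixed grey stand of the bar. Origin on the counter below the line of hooks, midway along it; x points away from the robot, y along the level bar to the left. Its foot, 260 mm long along y, 20 mm high, has its front face at x = +32 mm. A post at x = +120 mm carries an arm (top at 235 mm) forward to the pivot.
- bar (a joint): Tilt of the bar (rad): 0 level, positive with its left (+y) end up. Rod 340 mm long, pivoting at its middle about the stand's x axis, 222 mm high, 40 mm behind the hook points. A damped spring levels it within 1.5 s. A pail on an inner hook tilts it by about 0.057 rad, on an outer one 0.12, on both of one side 0.18.
- hook_left_outer (a point): Outer hook on the left (+y) half, 150 mm from the middle: lowest spot of the hook, on top of its 8 mm wire, where a handle bears; 214 mm high when level, moves with the bar. The wire runs from the bar 40 mm towards the robot down to this point, then up to a free tip that ends 18 mm nearer the robot and 16 mm higher.
- hook_left_inner (a point): Inner hook on the left (+y) half, 70 mm from the middle: lowest spot of the hook, on top of its 8 mm wire, where a handle bears; 214 mm high when level, moves with the bar. The wire runs from the bar 40 mm towards the robot down to this point, then up to a free tip that ends 18 mm nearer the robot and 16 mm higher.
- hook_right_inner (a point): Inner hook on the right (-y) half, 70 mm from the middle: lowest spot of the hook, on top of its 8 mm wire, where a handle bears; 214 mm high when level, moves with the bar. The wire runs from the bar 40 mm towards the robot down to this point, then up to a free tip that ends 18 mm nearer the robot and 16 mm higher.
- hook_right_outer (a point): Outer hook on the right (-y) half, 150 mm from the middle: lowest spot of the hook, on top of its 8 mm wire, where a handle bears; 214 mm high when level, moves with the bar. The wire runs from the bar 40 mm towards the robot down to this point, then up to a free tip that ends 18 mm nearer the robot and 16 mm higher.
- caddy: Fixed wooden storage box under the stack, 300 x 50 x 50 mm high, long along its x; origin at the centre of its underside on the counter. The counter for 180 mm to its right (-y side) is clear along its middle, as is the strip 80 to 210 mm in front of the hooks, as long as the bar.
- tray_mid (a point): Aluminium drip tray with a grated top, 320 x 60 x 30 mm high, long along its x, rigid, 0.35 kg; the point is its centre, 15 mm above its underside. At first it lies between the wooden box and the carton, the middle of the stack.
- carton_mid (a point): Closed cardboard carton, 200 x 54 x 56 mm high, long along its x, rigid, 0.3 kg; the point is its centre. At first it lies on the tray.
- pail1_eye (a point): Steel peg pail with a heavy base, on the draining mat (6 mm thick), or absent: 68 mm across, 50 mm high, 0.2 kg. A rigid peaked wire handle (6 mm) spans it along its y axis; the point is the underside of the peak, 104 mm above the pail's underside. It hangs there on a hook that enters along its x axis from either side. A wooden grip 16 x 16 mm rises from 6 to 58 mm above the point; its head is 26 mm square, 8 mm high.
- pail2_eye (a point): Steel peg pail with a heavy base, on the draining mat (6 mm thick), or absent: 68 mm across, 50 mm high, 0.2 kg. A rigid peaked wire handle (6 mm) spans it along its y axis; the point is the underside of the peak, 104 mm above the pail's underside. It hangs there on a hook that enters along its x axis from either side. A wooden grip 16 x 16 mm rises from 6 to 58 mm above the point; its head is 26 mm square, 8 mm high.
- pail3_eye (a point): Steel peg pail with a heavy base, on the draining mat (6 mm thick), or absent: 68 mm across, 50 mm high, 0.2 kg. A rigid peaked wire handle (6 mm) spans it along its y axis; the point is the underside of the peak, 104 mm above the pail's underside. It hangs there on a hook that enters along its x axis from either side. A wooden grip 16 x 16 mm rises from 6 to 58 mm above the point; its head is 26 mm square, 8 mm high.
- pail4_eye (a point): Steel peg pail with a heavy base, on the draining mat (6 mm thick), or absent: 68 mm across, 50 mm high, 0.2 kg. A rigid peaked wire handle (6 mm) spans it along its y axis; the point is the underside of the peak, 104 mm above the pail's underside. It hangs there on a hook that enters along its x axis from either side. A wooden grip 16 x 16 mm rises from 6 to 58 mm above the point; its head is 26 mm square, 8 mm high.
- jug: Bystander: white detergent bottle, 72 mm across, 130 mm high; origin at the underside.
- pegjar: Bystander: glass jar, 72 mm across, 110 mm high; origin at the underside.
- scrubber: Bystander: brush lying on the counter, under 40 mm high; origin at the underside.
- tin: Bystander: tin, 70 mm across, 75 mm high; origin at the underside.
- mug: Bystander: white mug, 76 mm across, 85 mm high; origin at the underside.
- soap: Bystander: soap bar, 45 x 80 x 28 mm; origin at the underside.
Not all that is in view belongs to the job. What is shaped like the part that bears pail1_eye but green is not meant.

How it is judged:
On the way, in this order (a step that is already met when the one before it is completed fails the run):
1. the carton is off the tray, and the tray has stayed on the wooden box (horizontal distance between carton_mid and tray_mid above 0.07 m and contact force between carton and tray below 0.05 N and distance of tray_mid from where it was at the start of the episode below 0.03 m), for 0.2 s.
2. the tray lies under the bar against the foot, let go, while every pail still stands on the mat (x of tray_mid in the frame of stand between -0.02 and 0.012 m and y of tray_mid in the frame of stand between -0.03 and 0.03 m and height (world z) of tray_mid below 0.022 m and angle between the x axis of tray_mid and the y axis of stand, either way round below 0.1 rad and contact force between the fingers and tray below 0.1 N and height (world z) of each of pail1_eye, pail2_eye, pail3_eye, pail4_eye below 0.14 m), for 0.3 s.
3. every pail hangs on a hook ((distance between pail1_eye and hook_left_outer below 0.014 m or distance between pail1_eye and hook_left_inner below 0.014 m or distance between pail1_eye and hook_right_inner below 0.014 m or distance between pail1_eye and hook_right_outer below 0.014 m) and angle between each of pail1_eye, pail2_eye, pail3_eye, pail4_eye's own z axis and vertical below 0.3 rad and (distance between pail2_eye and hook_left_outer below 0.014 m or distance between pail2_eye and hook_left_inner below 0.014 m or distance between pail2_eye and hook_right_inner below 0.014 m or distance between pail2_eye and hook_right_outer below 0.014 m) and (distance between pail3_eye and hook_left_outer below 0.014 m or distance between pail3_eye and hook_left_inner below 0.014 m or distance between pail3_eye and hook_right_inner below 0.014 m or distance between pail3_eye and hook_right_outer below 0.014 m) and (distance between pail4_eye and hook_left_outer below 0.014 m or distance between pail4_eye and hook_left_inner below 0.014 m or distance between pail4_eye and hook_right_inner below 0.014 m or distance between pail4_eye and hook_right_outer below 0.014 m)), for 0.3 s.
At the end, for the whole second after the job is handed in: Each pail hangs still, handle point within 14 mm of a hook point; bar still, within 0.095 rad of level; tray flat under it (hook line -20 to +12 mm, 30 mm sideways, 0.1 rad); carton flat on the wooden box, within 30 mm lengthways and 15 mm crossways of its middle, 0.15 rad (all of step 3 and x of tray_mid in the frame of stand between -0.02 and 0.012 m and y of tray_mid in the frame of stand between -0.03 and 0.03 m and height (world z) of tray_mid below 0.022 m and angle between the x axis of tray_mid and the y axis of stand, either way round below 0.1 rad and contact force between the fingers and tray below 0.1 N and linear speed of each of pail1, pail2, pail3, pail4 below 0.05 m/s and value of joint bar between -0.095 and 0.095 rad and velocity of joint bar between -0.05 and 0.05 rad/s and x of carton_mid in the frame of caddy between -0.03 and 0.03 m and y of carton_mid in the frame of caddy between -0.015 and 0.015 m and z of carton_mid in the frame of caddy between 0.07 and 0.086 m and angle between the x axis of carton_mid and the x axis of caddy, either way round below 0.15 rad and angle between carton_mid's own z axis and vertical below 0.1 rad and linear speed of carton below 0.02 m/s); the robot touches nothing.
It fails at once if the bar dips more than 0.162 rad (value of joint bar above 0.162 rad or value of joint bar below -0.162 rad).
It fails at once if another thing on the counter is shifted by more than 40 mm (distance of any of jug, pegjar, scrubber, tin, mug, soap from where it was at the start of the episode above 0.04 m).
Of pail1, pail2, pail3, pail4 only 2 to 4 are there at a start; the rules pass over those that are not, and their reading is None.
At some moment in a run one of pail1, pail2, pail3, pail4 may be knocked a few centimetres aside while the robot is not near it.
It also fails if it takes over 210 s, if anything falls off the work surface, if the arm or the gripper's body presses on something with over 40 N, if the wrist force passes 120 N, or if a joint passes its speed limit or range.

### The arm

A 6-joint arm with a two-finger parallel gripper is mounted at the origin on the work surface. World frame = base frame: x ahead of the robot, y to its left, z up, the work surface at z = 0. Lengths are in m, angles in rad, forces in N, time in s.
With the tool pointing down it reaches from about 0.275 to 0.975 m from the base axis. Payload 8.4 kg.
Tool frame: the origin (TCP) lies midway between the tips of the shut fingers; the grasp point (between the pads) lies 19 mm behind it; z points along the fingers, y is the line along which they close (so a half turn about z gives the same grasp; the last joint's range is limited). The gripper opens to 92 mm and grips with 3 to 60 N. Pads are 20 mm wide; open, the fingers measure 128 mm over their backs; the gripper's body (75 mm by 189 mm) begins 69 mm behind the grasp point.
Start: joints at [-1.17, 0.353, 1.633, -0, 1.155, -0.002], TCP at [0.245, -0.575, 0.215] pointing down, gripper open.
Joint ranges: [-2.63, 2.63], [-0.92, 2.1], [0.06, 2.66], [-1.3, 4.44], [0, 2.69], [-3.02, 3.02]. Speed limits (rad/s): [2.22, 2.22, 2.79, 3.14, 3.14, 3.14].

### API

Orientations are given as a rotation vector (axis times angle).
In Python, from bench import * gives the robot as it stands. Calls block until the motion is done:
- move_pose(position, orientation): joint-space move of the TCP to a pose.
- move_linear(position, rotation=None, velocity=0.15): straight line of the TCP; rotation=None keeps the orientation; velocity is the mean speed in m/s.
- move_j(angles): joint-space move.
- set_gripper(opening): finger opening in m; the grip force is fixed at half the most; returns when the fingers have stopped.
- hold(seconds).
- inverse_kinematics(position, orientation): joint angles nearest the present ones, or None.
- state(): the state.
- capture(name): name is "scene" or "top" or "wrist"; returns the picture (400x640x3 uint8, red, green, blue); there is no depth.
- camera_model(name): a dict with "camera_matrix" (3x3 intrinsics, pixels), "position" and "attitude" of the camera in the world. Camera axes: x right, y down, z forward; pixel columns grow to the right and rows downward; lengths in m; the calibration is good to about 2 mm. A picture is of the moment at which its call begins: read the wrist's pose just before it. camera_model takes no time and is no camera call; for the wrist camera it gives the pose at the moment of the call.
A pose or a line that the arm cannot do raises IKError and nothing moves.
- sign_off(): hands the job in; it is judged then, once.
The state is a dict: "time_s": time; "q": joint angles; "joint_velocities": joint speeds; "joint_torque": joint torques, N m; "tool_pos": TCP position; "tcp_rot": TCP orientation; "force": force on the tool from outside, world axes, zero at the start; "ft_torque": the same for the moment, N m; "width": finger opening in m; "gripper_force": force on a finger pad.
Only numpy, scipy, OpenCV 4.12 (cv2) and the standard library are available. Lean on these libraries where they do the work, as an engineer would, in place of code of your own. Each camera call takes 0.05 s, during which the arm holds its last target. There are 200 camera calls.

## Working session

There is one attempt and no reset: what is moved stays moved. The work goes in short steps, each a Python script; the robot and the scene stay as the last script left them, time stands still between calls to the robot, and variables do not carry over. Pictures are saved under pics/ and viewed, at most 14 in all, crops included, and the job is handed in when it is done.

```bash
ls; mkdir -p pics; python3 - <<'E'
from bench import *
import cv2
for n in ["scene","top","wrist"]:
    m=camera_model(n); print(n,m)
    cv2.imwrite(f"pics/{n}0.png",capture(n)[:,:,::-1])
print(state())
E
```

```text
pics
scene {'camera_matrix': array([[392.23550202,   0.        , 320.44588592],
       [  0.        , 392.23550202, 202.26095827],
       [  0.        ,   0.        ,   1.        ]]), 'position': array([1.32603543, 0.47846185, 0.85791041]), 'attitude': array([-1.30263539, -2.08565218,  1.02840315])}
top {'camera_matrix': array([[468.59725946,   0.        , 316.63641329],
       [  0.        , 468.59725946, 193.29771355],
       [  0.        ,   0.        ,   1.        ]]), 'position': array([0.39735591, 0.05869766, 1.71899528]), 'attitude': array([-2.21415183,  2.1635921 , -0.06487012])}
wrist {'camera_matrix': array([[307.02951055,   0.        , 322.70785191],
       [  0.        , 307.02951055, 199.0150863 ],
       [  0.        ,   0.        ,   1.        ]]), 'position': array([ 0.31017799, -0.54810456,  0.38272752]), 'attitude': array([ 2.43896167, -1.61100743, -0.20825482])}
{'time_s': 0.15, 'q': array([-1.17043954e+00,  3.53494404e-01,  1.63395103e+00, -2.02736114e-05,
        1.15521776e+00, -2.39300551e-03]), 'joint_velocities': array([ 0.00117941, -0.00106361, -0.00143878,  0.00041585,  0.00055859,
       -0.00069483]), 'joint_torque': array([-7.28047034e-04, -5.94206965e+01, -3.34468639e+01,  6.97761867e-02,
        2.04152166e-02, -5.52113636e-05]), 'tool_pos': array([ 0.2448178 , -0.57464149,  0.21403807]), 'tcp_rot': array([-3.07708171e+00, -6.28174213e-01,  3.60838978e-04]), 'force': array([-0.44857435,  0.06796521, -0.13133451]), 'ft_torque': array([-0.01057941, -0.00394899, -0.02109094]), 'gripper_force': 0.0, 'width': 0.09192711834040458}
```

View pics/top0.png

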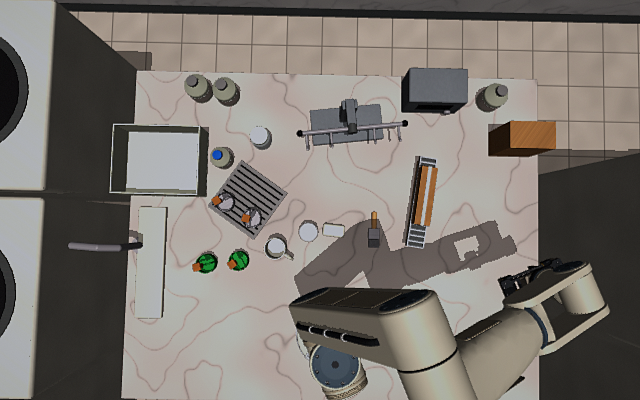

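View pics/scene0.png

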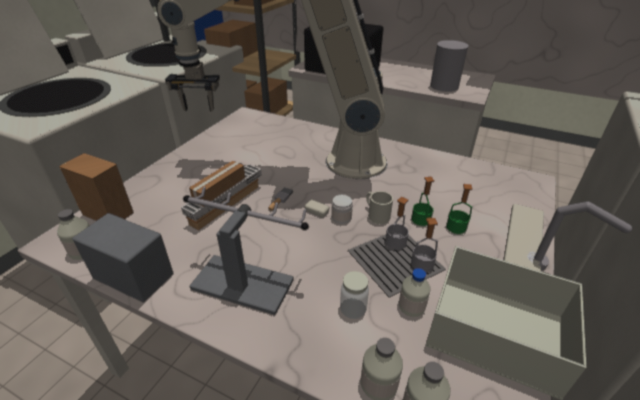

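Top view: stack at about (420,200), stand at (350,125). Steel pails are on the mat at (225,200) and (251,217). The lookalikes are the green pails off the mat at (206,262) and (238,260), so they're ruled out. The scene view agrees: steel at (397,235) and (424,257), green at (424,210) and (459,218). Next I'll measure roughly and look at a close crop.

```bash
cat > h.py <<'E'
from bench import *
import numpy as np, cv2
from scipy.spatial.transform import Rotation as R
def model(n):
    m=camera_model(n); return m["camera_matrix"],np.array(m["position"]),R.from_rotvec(m["attitude"])
def ray(m,uv,z):
    """pixel(s) -> points on plane z"""
    K,p,r=m; uv=np.atleast_2d(np.asarray(uv,float))
    d=r.apply(np.c_[uv,np.ones(len(uv))]@np.linalg.inv(K).T)
    return p+d*((z-p[2])/d[:,2])[:,None]
def proj(m,P):
    K,p,r=m; c=r.inv().apply(np.atleast_2d(P)-p)@K.T; return c[:,:2]/c[:,2:]
def down(a):
    """tool pointing down, closing axis y at angle a (world, mod pi)"""
    return (R.from_euler('z',a-np.pi/2)*R.from_rotvec([np.pi,0,0])).as_rotvec()
def blobs(mask,amin=30):
    c,_=cv2.findContours(mask.astype(np.uint8),cv2.RETR_EXTERNAL,cv2.CHAIN_APPROX_NONE)
    return sorted([k for k in c if cv2.contourArea(k)>=amin],key=cv2.contourArea,reverse=True)
def save(n,im): cv2.imwrite(f"pics/{n}.png",im[:,:,::-1])
E
python3 - <<'E'
from h import *
im=cv2.imread("pics/top0.png")[:,:,::-1]; m=model("top")
hsv=cv2.cvtColor(np.ascontiguousarray(im),cv2.COLOR_RGB2HSV)
for c in blobs((hsv[...,0]<18)&(hsv[...,1]>130)&(hsv[...,2]>90),8):
    uv=cv2.minAreaRect(c); print(np.round(uv[0]),np.round(uv[1]),uv[2],cv2.contourArea(c),ray(m,uv[0],.136)[0].round(3),ray(m,uv[0],.168)[0].round(3))
print("rod ends",ray(m,[(300,133),(405,124)],.222).round(3), "tray ends",ray(m,[(427,157),(415,247)],.08).round(3))
a=cv2.resize(im[150:260,375:475],None,fx=4,fy=4,interpolation=2); b=cv2.resize(im[155:275,190:290],None,fx=4,fy=4,interpolation=2)
save("crop1",np.hstack([a[:440],b[:440]]))
E
```

```text
[532. 134.] [27. 45.] 90.0 1160.5 [ 0.713 -0.667  0.136] [ 0.706 -0.653  0.168]
[421. 195.] [ 6. 58.] 8.130102157592773 285.0 [ 0.498 -0.289  0.136] [ 0.496 -0.282  0.168]
[431. 197.] [ 6. 58.] 8.130102157592773 261.5 [ 0.493 -0.322  0.136] [ 0.491 -0.314  0.168]
[216. 200.] [7. 7.] 56.3099365234375 43.5 [0.464 0.404 0.136] [0.463 0.397 0.168]
[245. 218.] [7. 7.] 18.43494987487793 42.0 [0.406 0.303 0.136] [0.406 0.298 0.168]
[231. 264.] [7. 7.] 56.30992889404297 41.5 [0.251 0.344 0.136] [0.254 0.338 0.168]
[196. 267.] [7. 7.] 75.96376037597656 41.0 [0.238 0.462 0.136] [0.242 0.454 0.168]
[374. 220.] [16.  4.] 90.0 40.5 [ 0.409 -0.132  0.136] [ 0.409 -0.128  0.168]
rod ends [[ 0.683  0.121  0.222]
 [ 0.72  -0.217  0.222]] tray ends [[ 0.635 -0.322  0.08 ]
 [ 0.319 -0.283  0.08 ]]
```

View pics/crop1.png

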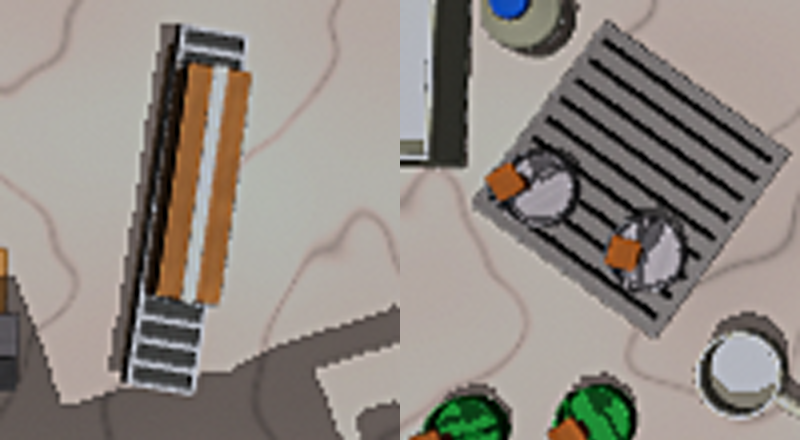

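The crop confirms two brown-gripped steel pails on the mat; the green ones off the mat are decoys. The carton sits off-centre on the grated tray. Next, a close look above the stack and the stand.

```bash
cat >> h.py <<'E'
def best(p,a):
    """rotvec for tool down with closing axis angle a mod pi, smallest wrist roll"""
    o=[]
    for k in (0,np.pi):
        q=inverse_kinematics(list(p),list(down(a+k)))
        if q is not None: o.append((abs(q[5]),k))
    return list(down(a+min(o)[1]))
def above(p,a): move_pose(list(p),best(p,a))
E
python3 - <<'E'
from h import *
yaw=np.arctan2(-.039,.316)
above([.48,-.303,.33],yaw+np.pi/2)
m=model("wrist"); im=capture("wrist"); save("w1",im); np.save("m1.npy",np.r_[m[1],m[2].as_rotvec()])
s=state(); print(s["q"].round(2), s["tool_pos"],m[1], R.from_rotvec(s["tcp_rot"]).inv().apply(m[1]-s["tool_pos"]), s["time_s"])
hsv=cv2.cvtColor(im,cv2.COLOR_RGB2HSV)
for c in blobs((hsv[...,0]<18)&(hsv[...,1]>130)&(hsv[...,2]>90),200)[:4]:
    b=cv2.boxPoints(cv2.minAreaRect(c)); print(b.round(), ray(m,b,.136).round(4).tolist())
E
```

```text
[-0.57  0.17  1.62 -0.    1.35  1.13] [ 0.47951739 -0.30366896  0.32955702] [ 0.55010319 -0.31323953  0.49837776] [ 0.07111915  0.00080749 -0.16886625] 1.6083
```

View pics/w1.png

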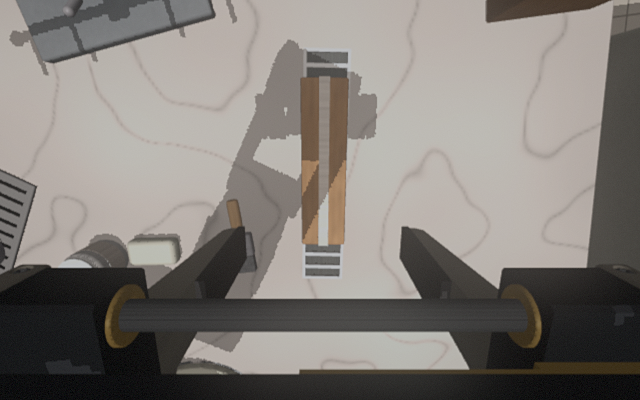

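Wrist view: carton top corners at about (301,78), (349,78), (344,244), (302,244). Tray corners at (304,49), (350,49), (340,277), (304,277).

```bash
python3 - <<'E'
from h import *
m=model("wrist")
c=ray(m,[(301,78),(349,78),(344,244),(302,244)],.136)[:,:2]; t=ray(m,[(304,49),(350,49),(340,277),(304,277)],.08)[:,:2]
for p in (c,t):
    print(p.round(3).tolist(), p.mean(0).round(4), [np.linalg.norm(p[i]-p[(i+1)%4]).round(3) for i in range(4)], (p[0]+p[1]-p[2]-p[3]), np.arctan2(*(p[0]+p[1]-p[2]-p[3])[::-1]))
E
```

```text
[[0.596, -0.295], [0.59, -0.347], [0.394, -0.321], [0.401, -0.268]] [ 0.4953 -0.3079] [np.float64(0.053), np.float64(0.197), np.float64(0.053), np.float64(0.197)] [ 0.39100109 -0.05270256] -0.13398128209409585
[[0.637, -0.3], [0.63, -0.357], [0.318, -0.311], [0.324, -0.257]] [ 0.4771 -0.3063] [np.float64(0.057), np.float64(0.315), np.float64(0.054), np.float64(0.315)] [ 0.6239936  -0.09009946] -0.14340054042550554
```

```bash
cat >> h.py <<'E'
YAW=-0.139; LEFT=np.array([-np.sin(YAW),np.cos(YAW),0])
E
python3 - <<'E'
from h import *
c=np.array([.4953,-.3079,0]); rot=best([*c[:2],.2],YAW+np.pi/2)
z=lambda p,h:[p[0],p[1],h]
move_linear(z(c,.2),rot); move_linear(z(c,.095),velocity=.1)
set_gripper(.03); print(state()["width"],state()["force"])
move_linear(z(c,.12),velocity=.04); move_linear(z(c,.19),velocity=.15)
d=c-.112*LEFT; move_linear(z(d,.19)); move_linear(z(d,.03)); move_linear(z(d,.0165),velocity=.03)
print(state()["force"]); set_gripper(.092); move_linear(z(d,.25),velocity=.25)
t=np.array([.4771,-.3063,0]); move_linear(z(t,.33),velocity=.25)
m=model("wrist"); im=capture("wrist"); save("w2",im); print(state()["time_s"])
E
```

```text
0.05401425615033942 [-0.28373836  2.5195567   2.01704085]
[-0.65656312  0.33280507 -2.82092693]
11.1417
```

View pics/w2.png

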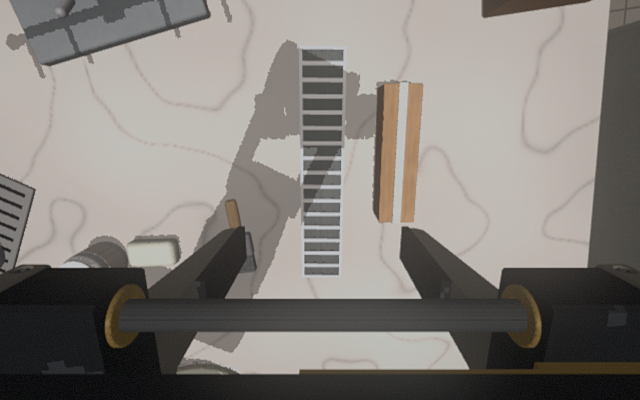

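The tray hasn't moved and the carton lies to its right at about (398,152). Next, a look at the stand.

```bash
python3 - <<'E'
from h import *
m=model("wrist")
t=ray(m,[(301,47),(346,47),(341,275),(303,275)],.08)[:,:2]
print(t.mean(0), np.arctan2(*(t[0]+t[1]-t[2]-t[3])[::-1]))
above([.50,-.07,.34],.109+np.pi/2)
m=model("wrist"); im=capture("wrist"); np.save("m3.npy",np.r_[m[1],m[2].as_rotvec()]); save("w3",im); print(state()["time_s"],state()["q"].round(2))
E
```

```text
[ 0.47720446 -0.30759407] -0.145417380076427
12.1333 [-0.14  0.06  1.72 -0.    1.36  1.32]
```

View pics/w3.png

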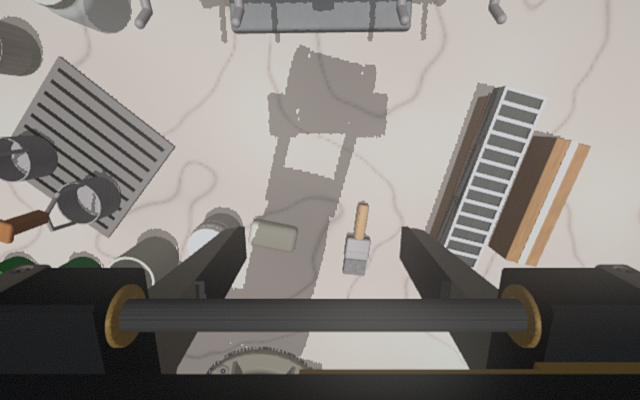

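The foot's front edge runs from (233,31) to (411,31), and the hook tips are near (143,22), (238,22), (404,20) and (499,18).

```bash
python3 - <<'E'
from h import *
v=np.load("m3.npy"); m=(camera_model("wrist")["camera_matrix"],v[:3],R.from_rotvec(v[3:]))
f0=ray(m,[(233,31),(411,31)],.0)[:,:2]; f1=ray(m,[(233,27),(411,27)],.02)[:,:2]
h=ray(m,[(143,22),(238,22),(404,20),(499,18)],.228)[:,:2]
for f in (f0,f1): print(f.tolist(), np.linalg.norm(f[0]-f[1]), np.arctan2(-(f[0]-f[1])[0],(f[0]-f[1])[1]), f.mean(0))
print(h, np.diff(h,axis=0), np.arctan2(-(h[0]-h[3])[0],(h[0]-h[3])[1]))
im=cv2.imread("pics/w3.png"); save("crop3",cv2.resize(im[:60,110:530],None,fx=1.9,fy=4)[:,:,::-1])
E
```

```text
[[0.682838949722269, 0.08303669047860343], [0.7116518040470541, -0.18192842691032268]] 0.26652709807310154 0.10831646265003855 [ 0.69724538 -0.04944587]
[[0.683628753982113, 0.07741759568383588], [0.7112254137587403, -0.17636816424466573]] 0.2552817807312421 0.10831440600289413 [ 0.69742708 -0.04947528]
[[ 0.63128129  0.09055631]
 [ 0.63970645  0.01307465]
 [ 0.65587839 -0.12203742]
 [ 0.66572409 -0.19901184]] [[ 0.00842516 -0.07748167]
 [ 0.01617195 -0.13511206]
 [ 0.00984569 -0.07697442]] 0.11838914594272261
```

View pics/crop3.png

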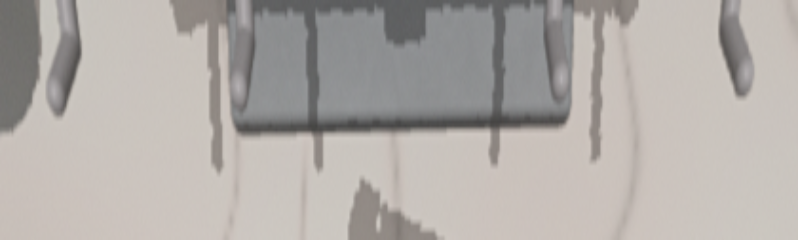

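```bash
cat >> h.py <<'E'
SO=np.array([.665,-.053,0]); SY=0.112; SR=R.from_euler('z',SY)
def S(x,y,z): return SO+SR.apply([x,y,z])
def toS(p): return SR.inv().apply(np.atleast_2d(p)-SO)
E
python3 - <<'E'
from h import *
v=np.load("m3.npy"); m=(camera_model("wrist")["camera_matrix"],v[:3],R.from_rotvec(v[3:]))
h=ray(m,[(140,26),(236,26),(405,24.5),(500,22.5)],.230); print(toS(h).round(4)); d=h[0]-h[3]; print(np.arctan2(-d[0],d[1]))
t=np.array([.4771,-.307,0]); z=lambda p,h:[p[0],p[1],h]
p=S(-.145,0,0)
for k in (0,np.pi):
  for q in ([*t[:2],.3],[*p[:2],.3]): print(k,[ (None if (x:=inverse_kinematics(q,list(down(a+k)))) is None else x.round(2)) for a in (YAW-.003+np.pi/2, SY+np.pi, SY)])
for tilt in (.5,.7,.9):
  r=(R.from_rotvec(down(SY+np.pi/2))*R.from_euler('y',-tilt)); r2=(R.from_rotvec(down(SY+np.pi/2))*R.from_euler('y',tilt))
  for rr in (r,r2): print(tilt,rr.apply([0,0,1]).round(2),inverse_kinematics(list(S(-.03,0,.012)),list(rr.as_rotvec())),inverse_kinematics(list(S(-.25,0,.1)),list(rr.as_rotvec())))
E
```

```text
[[-0.0209  0.1483  0.23  ]
 [-0.0212  0.0698  0.23  ]
 [-0.0206 -0.0681  0.23  ]
 [-0.0195 -0.1454  0.23  ]]
0.1170609817385801
0 [array([-0.57,  0.19,  1.66,  0.  ,  1.29,  1.14]), array([-0.57,  0.19,  1.66,  0.  ,  1.29, -0.69]), array([-0.57,  0.19,  1.66, -0.  ,  1.29,  2.46])]
0 [array([-0.13,  0.12,  1.74,  0.  ,  1.28,  1.58]), array([-0.13,  0.12,  1.74, -0.  ,  1.28, -0.25]), array([-0.13,  0.12,  1.74, -0.  ,  1.28,  2.89])]
3.141592653589793 [array([-0.57,  0.19,  1.66, -0.  ,  1.29, -2.  ]), array([-0.57,  0.19,  1.66, -0.  ,  1.29,  2.46]), array([-0.57,  0.19,  1.66,  0.  ,  1.29, -0.69])]
3.141592653589793 [array([-0.13,  0.12,  1.74,  0.  ,  1.28, -1.56]), array([-0.13,  0.12,  1.74, -0.  ,  1.28,  2.89]), array([-0.13,  0.12,  1.74, -0.  ,  1.28, -0.25])]
0.5 [-0.48 -0.05 -0.88] [-0.04782596  0.87401014  1.30695449 -0.07688373  1.45558836  1.43911705] [-0.10709678  0.49243817  1.82668384 -0.10795031  1.3137962   1.40535477]
0.5 [ 0.48  0.05 -0.88] [-0.16473804  0.51719984  2.11670766  1.3923504   0.13349803 -0.06426481] [-0.39339341  0.07445185  2.48535046  1.05445616  0.27018678  0.08030122]
0.7 [-0.64 -0.07 -0.76] [-0.0369391   1.00230999  1.13062409 -0.09658094  1.70256872  1.44380265] [-0.08725997  0.61903076  1.7082024  -0.12814537  1.50507148  1.42601765]
0.7 [ 0.64  0.07 -0.76] [-0.20389131  0.56816553  2.23756884  2.59107862  0.39258259 -1.29986469] [-0.52715615  0.15155336  2.60978959  2.04294305  0.44615037 -1.03200743]
0.9 [-0.78 -0.09 -0.62] [-0.02883353  1.13805447  0.95388915 -0.11828549  1.94242012  1.4397689 ] [-0.07308284  0.74654677  1.59905267 -0.14563636  1.68636381  1.43802474]
0.9 [ 0.78  0.09 -0.62] [-0.24632415  0.68729169  2.32508392  2.74025976  0.77994185 -1.50649056] None
```

```bash
sed -i 's/SY=0.112/SY=0.114/' h.py; python3 - <<'E'
from h import *
z=lambda p,h:[p[0],p[1],h]
t=np.array([.4771,-.307,0]); a=YAW-.003+np.pi/2; r1=list(down(a)); r2=list(down(SY+np.pi))
move_pose(z(t,.25),r1); move_linear(z(t,.056),velocity=.12)
set_gripper(.03); print(state()["width"])
move_linear(z(t,.08),velocity=.04); move_linear(z(t,.32),velocity=.2)
p=S(-.147,0,0); move_pose(z(p,.32),r2); move_linear(z(p,.04)); move_linear(z(p,.0075),velocity=.03)
print(state()["force"],state()["width"]); set_gripper(.092); move_linear(z(p,.3),velocity=.25)
print(state()["time_s"])
for tilt in (.25,.3,.35,.4,.7,.8):
  r=(R.from_rotvec(down(SY-np.pi/2))*R.from_euler('y',-tilt))
  print(tilt,r.apply([0,0,1]).round(2),[None if (q:=inverse_kinematics(list(S(x,0,h)),list(r.as_rotvec()))) is None else q.round(2) for x,h in((-.24,.2),(-.24,.015),(-.03,.015))])
above([.44,-.31,.33],YAW+np.pi/2)
m=model("wrist"); im=capture("wrist"); np.save("m4.npy",np.r_[m[1],m[2].as_rotvec()]); save("w4",im); print(state()["time_s"])
E
```

```text
0.05978134196612978
[ 0.63079046  0.04847208 -3.28997128] 0.059724179549496915
24.0417
0.25 [ 0.25  0.03 -0.97] [array([-0.27, -0.07,  2.2 ,  0.13,  0.78, -2.03]), array([-0.27,  0.33,  2.35,  0.39,  0.25, -2.32]), array([-0.12,  0.53,  1.94,  0.14,  0.44, -1.93])]
0.3 [ 0.29  0.03 -0.96] [array([-0.28, -0.09,  2.23,  0.17,  0.73, -2.08]), array([-0.28,  0.33,  2.39,  0.65,  0.19, -2.6 ]), array([-0.13,  0.52,  1.97,  0.2 ,  0.36, -2.  ])]
0.35 [ 0.34  0.04 -0.94] [array([-0.31, -0.11,  2.26,  0.22,  0.68, -2.14]), None, array([-0.14,  0.51,  2.01,  0.3 ,  0.29, -2.1 ])]
0.4 [ 0.39  0.04 -0.92] [array([-0.33, -0.13,  2.3 ,  0.29,  0.63, -2.22]), array([-0.33,  0.34,  2.45,  1.65,  0.17,  2.65]), array([-0.15,  0.51,  2.05,  0.47,  0.22, -2.28])]
0.7 [ 0.64  0.07 -0.76] [None, array([-0.5 ,  0.53,  2.62,  2.53,  0.71,  1.56]), array([-0.21,  0.56,  2.24,  2.58,  0.39,  1.85])]
0.8 [ 0.71  0.08 -0.7 ] [array([-0.58, -0.15,  2.56,  1.44,  0.48,  2.76]), None, array([-0.23,  0.61,  2.29,  2.69,  0.57,  1.72])]
25.3083
```

View pics/w4.png

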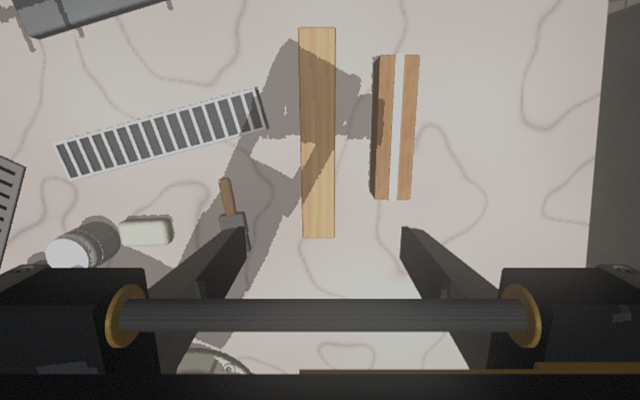

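The empty box's top is at (299,27), (336,27), (334,238), (302,238). The carton is at (395,127), and the tray lies in front of the bar, centred at (162,133). The soap at (147,230) and the brush tip at (225,180) are close to the tool path, so I'll compute clearances.

```bash
python3 - <<'E'
from h import *
m=model("wrist")
b=ray(m,[(299,27),(336,27),(334,238),(302,238)],.05)[:,:2]; c=ray(m,[(378,55),(419,55),(410,199),(377,199)],.056)[:,:2]
for p in (b,c): print(p.mean(0).round(4),[np.linalg.norm(p[i]-p[(i+1)%4]).round(3) for i in range(4)],np.arctan2(*(p[0]+p[1]-p[2]-p[3])[::-1]).round(3))
print("tray S",toS(ray(m,[(54,146),(258,88),(267,129),(72,180)],.03)).round(3).tolist())
print("brush,soap S",toS(ray(m,[(220,178),(230,178),(121,217),(172,217)],.02)).round(3).tolist())
E
```

```text
[ 0.4804 -0.3082] [np.float64(0.049), np.float64(0.297), np.float64(0.05), np.float64(0.297)] -0.138
[ 0.48   -0.4192] [np.float64(0.054), np.float64(0.197), np.float64(0.049), np.float64(0.197)] -0.112
tray S [[-0.122, 0.156, 0.03], [-0.119, -0.168, 0.03], [-0.177, -0.163, 0.03], [-0.176, 0.153, 0.03]]
brush,soap S [[-0.231, -0.067, 0.02], [-0.235, -0.083, 0.02], [-0.252, 0.111, 0.02], [-0.273, 0.03, 0.02]]
```

```bash
python3 - <<'E'
from h import *
r=list((R.from_rotvec(down(SY-np.pi/2))*R.from_euler('y',-.25)).as_rotvec())
L=lambda x,h:list(S(x,-.004,h))
set_gripper(.07)
move_pose(L(-.205,.25),r); move_linear(L(-.205,.05)); move_linear(L(-.205,.015),velocity=.05)
f0=SR.inv().apply(state()["force"])
move_linear(L(-.06,.015),velocity=.06)
x=-.06
while x<-.028:
    x+=.003; move_linear(L(x,.015),velocity=.03); f=SR.inv().apply(state()["force"])-f0
    print(round(x,3),f.round(1))
    if f[0]<-8: break
move_linear(L(x-.01,.015),velocity=.05); move_linear(L(-.17,.03)); move_linear(L(-.205,.25),velocity=.25)
above([.50,-.07,.34],SY+np.pi/2)
m=model("wrist"); im=capture("wrist"); np.save("m5.npy",np.r_[m[1],m[2].as_rotvec()]); save("w5",im); print(state()["time_s"])
E
```

```text
-0.057 [-0.4  1.6 -0.9]
-0.054 [ 0.4  1.5 -1.5]
-0.051 [ 1.1  0.7 -2.2]
-0.048 [-0.4  1.6 -0.2]
-0.045 [ 0.5  1.8 -0.6]
-0.042 [-0.2  0.5 -0.4]
-0.039 [-4.8 -0.2  2.1]
-0.036 [-14.   -0.7   9.1]
40.5167
```

View pics/w5.png

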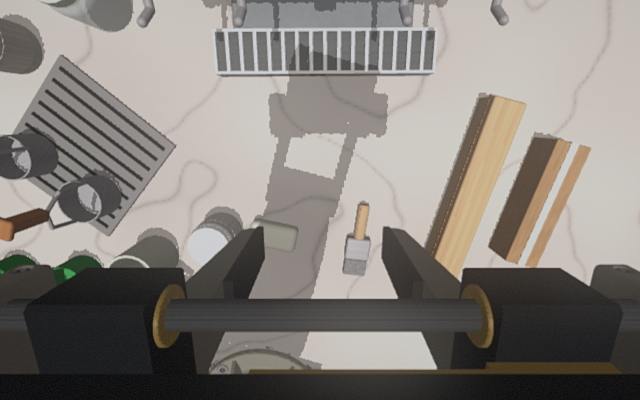

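The tray is seated against the foot: it spans (216–435, 30–75), centred at 325, and the foot centre is at 322. Next the carton goes back, then a look at the pails.

```bash
python3 - <<'E'
from h import *
z=lambda p,h:[p[0],p[1],h]
c=np.array([.4798,-.4188,0]); b=np.array([.4804,-.3082,0]); r=list(down(YAW+np.pi/2))
set_gripper(.092)
move_pose(z(c,.2),r); move_linear(z(c,.0165),velocity=.12); set_gripper(.03); print(state()["width"])
move_linear(z(c,.16)); move_linear(z(b,.16)); move_linear(z(b,.08)); move_linear(z(b,.0675),velocity=.03); print(state()["force"])
set_gripper(.092); move_linear(z(b,.33),velocity=.25); 
im=capture("wrist"); m=model("wrist"); save("w6",im)
move_pose([.36,.35,.36],best([.36,.35,.36],np.pi/2))
m=model("wrist"); im2=capture("wrist"); np.save("m7.npy",np.r_[m[1],m[2].as_rotvec()]); save("w7",im2); print(state()["time_s"],state()["q"].round(2))
save("v7",np.hstack([im[:300,200:500],im2]) [:, :800] if 0 else np.vstack([cv2.resize(im[:260],None,fx=.5,fy=.5).repeat(1,0), np.zeros((2,320,3),np.uint8)]))
v=np.zeros((560,640,3),np.uint8); v[:400]=im2; v[400:560,:320]=cv2.resize(im,(320,200))[:160]; save("v7",v)
E
```

```text
0.05378350401625712
[ 0.22640701 -0.01425482 -2.81202268]
52.4083 [ 0.77  0.04  1.7  -0.    1.4  -0.8 ]
```

View pics/v7.png

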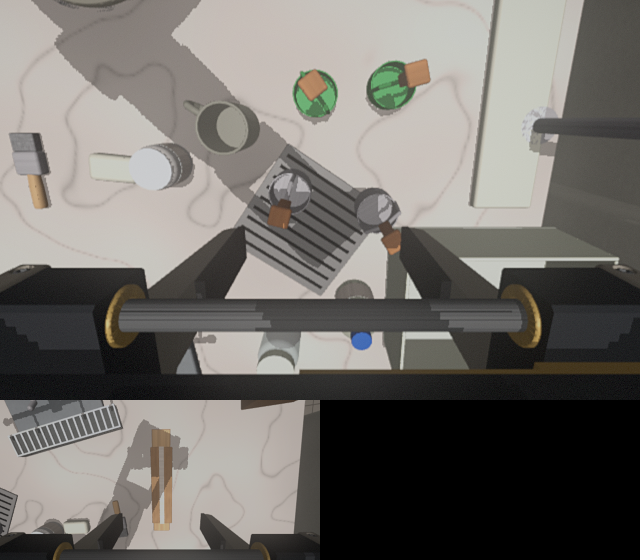

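The carton is back centred on the box (inset). Pail heads are at (280,214) and (391,240). I'll look from straight above each.

```bash
python3 - <<'E'
from h import *
m=model("wrist")
h=ray(m,[(280,214),(391,240)],.172); base=ray(m,[(291,192),(375,209)],.03); print("heads",h.round(3),"bowl",base.round(3))
ims=[]
for i,p in enumerate(h):
    P=None
    for k in (0,np.pi):
        rot=R.from_rotvec(down(np.pi/2+k)); t=p-rot.apply([.071,0,0]); t[2]=.30
        q=inverse_kinematics(list(t),list(rot.as_rotvec()))
        if q is not None and (P is None or abs(q[5])<P[0]): P=(abs(q[5]),t,rot)
    move_pose(list(P[1]),list(P[2].as_rotvec()))
    m=model("wrist"); im=capture("wrist"); np.save(f"m8{i}.npy",np.r_[m[1],m[2].as_rotvec()]); np.save(f"i8{i}.npy",im)
    u,v=proj(m,p)[0].round().astype(int); print(m[1],u,v)
    u0=min(max(u-100,0),440); v0=max(v-100,0); ims.append(cv2.resize(im[v0:v0+200,u0:u0+200],(400,400),interpolation=2)); print("crop org",u0,v0)
    hsv=cv2.cvtColor(im,cv2.COLOR_RGB2HSV)
    for c in blobs((hsv[...,0]<18)&(hsv[...,1]>110)&(hsv[...,2]>60),100): print(cv2.minAreaRect(c),ray(m,cv2.minAreaRect(c)[0],.172).round(3))
save("v8",np.hstack(ims)); print(state()["time_s"])
E
```

```text
heads [[0.402 0.297 0.172]
 [0.436 0.434 0.172]] bowl [[0.408 0.296 0.03 ]
 [0.438 0.437 0.03 ]]
[0.40241115 0.29545769 0.46870568] 324 118
crop org 224 18
((322.1971435546875, 122.38590240478516), (25.83068084716797, 26.92574691772461), 14.931418418884277) [[0.405 0.295 0.172]]
((469.4999694824219, 156.99998474121094), (23.838302612304688, 26.582279205322266), 59.03623962402344) [[0.438 0.437 0.172]]
[0.4351319  0.4333256  0.46914331] 323 120
crop org 223 20
((171.0800018310547, 84.43999481201172), (28.001432418823242, 30.26417350769043), 8.130102157592773) [[0.405 0.295 0.172]]
((326.65380859375, 122.23075866699219), (26.070905685424805, 26.34825897216797), 56.30992889404297) [[0.438 0.437 0.172]]
53.7333
```

View pics/v8.png

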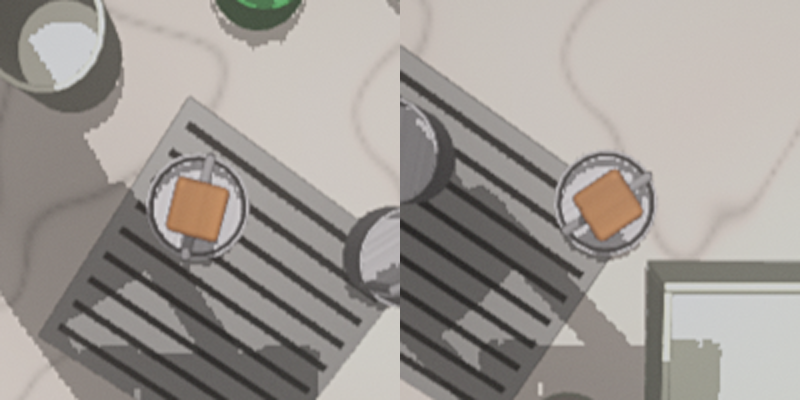

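Both pails are upright. B has been knocked to (.438,.437) since the first look. The handle lines in the crop are A (208,160)-(187,255) and B (648,178)-(568,230). A goes on the left outer hook first.

```bash
cat >> h.py <<'E'
def pick(eye,a,side):
    """grasp pail grip at eye (xy), handle angle a; returns chosen hanging rotation"""
    hang=S(-.09,side*.15,.40); o=[]
    for k in (0,np.pi):
        q1=inverse_kinematics([*eye,.3],list(down(a+k)))
        for k2 in (0,np.pi):
            q2=inverse_kinematics(list(hang),list(down(SY+np.pi/2+k2)))
            if q1 is not None and q2 is not None: o.append((max(abs(q1[5]),abs(q2[5])),k,k2))
    _,k,k2=min(o); r1=list(down(a+k)); r2=list(down(SY+np.pi/2+k2))
    move_pose([*eye,.3],r1); set_gripper(.05); move_linear([*eye,.20]); move_linear([*eye,.125],velocity=.08)
    set_gripper(.005); print("width",state()["width"])
    move_linear([*eye,.16],velocity=.06); move_linear([*eye,.42],velocity=.25); print("w",state()["width"])
    move_pose(list(hang),r2)
def hangit(side,zin,zend,D=.015):
    P=lambda x,h:list(S(x,side*.15,h+D))
    move_linear(P(-.09,zin)); move_linear(P(.001,zin),velocity=.05); print("over",state()["force"])
    z=.222 if zin<.26 else .24
    move_linear(P(.001,z),velocity=.04)
    while z>zend+1e-6:
        z=max(zend,z-.004); move_linear(P(.001,z),velocity=.015); print(round(z,3),state()["force"].round(1))
    hold(.5); set_gripper(.045); hold(.3); move_linear(P(.001,z+.09),velocity=.08); move_linear(P(-.1,z+.14),velocity=.2)
E
python3 - <<'E'
from h import *
def ld(i): v=np.load(f"m8{i}.npy"); return camera_model("wrist")["camera_matrix"],v[:3],R.from_rotvec(v[3:])
cal=[]
for i,o,q in ((0,(224,18),[(208,160),(187,255)]),(1,(223,20),[(248,178),(168,230)])):
    w=ray(ld(i),np.array(o)+np.array(q)/2.,.09); d=w[0]-w[1]; a=np.arctan2(d[1],d[0]); print(a,w.mean(0))
    c=[(322.2,122.4),(326.65,122.2)][i]; cal.append((ray(ld(i),c,.172)[0][:2],a))
    print(cal[-1])
np.save("pails.npy",[[*e,a] for e,a in cal])
e,a=cal[0]
pick(e,a,1)
im=capture("wrist"); hangit(1,.248,.197)
above([.44,-.07,.36],SY+np.pi/2); im=capture("wrist"); save("w9",im); save("s9",capture("scene"))
s=capture("scene"); v=np.zeros((500,800,3),np.uint8); v[:250,:400]=cv2.resize(im,(400,250)); v[100:500,400:]=s[60:460,150:550][:400] if 0 else cv2.resize(s[150:350,150:350],(400,400)); save("v9",v); print(state()["time_s"])
E
```

```text
2.915839660859101 [0.4059325  0.29563527 0.09      ]
(array([0.40535287, 0.29517369]), np.float64(2.915839660859101))
2.1368749026029317 [0.43900694 0.43845382 0.09      ]
(array([0.43822885, 0.43721073]), np.float64(2.1368749026029317))
width 0.02559801049923141
w 0.025506902541379172
over [-0.14685543 -0.44081955 -1.1301338 ]
0.218 [ 0.6 -0.4 -2.3]
0.214 [-0.6 -0.4 -0.7]
0.21 [-0.3 -0.2 -1.6]
0.206 [ 0.3  0.  -1.2]
0.202 [-0.5 -0.1 -0.2]
0.198 [-0.2 -0.3 -0.2]
0.197 [-0.8 -0.8  0.4]
74.8167
```

View pics/v9.png

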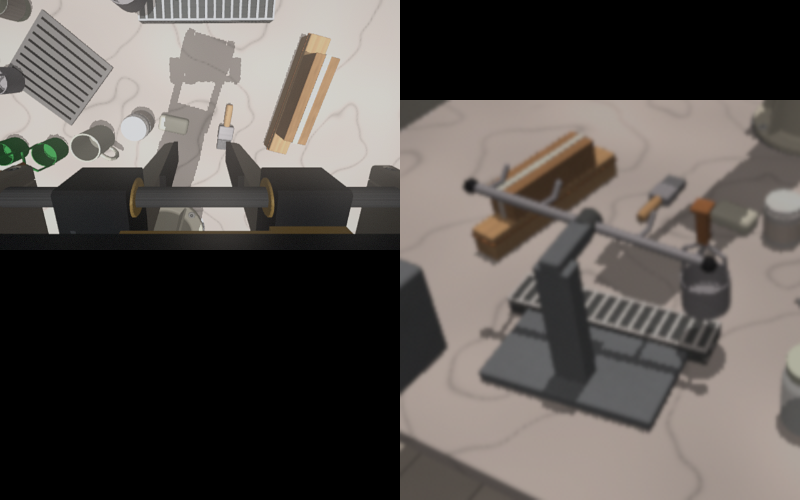

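The pail hangs upright on the left outer hook and the bar dips moderately. The other pail is still on the mat, so I'll recheck its position and hang it on the right outer hook.

```bash
python3 - <<'E'
from h import *
x,y,a=np.load("pails.npy")[1]; p=np.array([x,y,.172])
v=np.load("m81.npy"); 
q=None
for k in (0,np.pi):
    rot=R.from_rotvec(down(np.pi/2+k)); t=p-rot.apply([.071,0,0]); t[2]=.30
    qq=inverse_kinematics(list(t),list(rot.as_rotvec()))
    if qq is not None and (q is None or abs(qq[5])<abs(q[5])): q=qq
move_j(list(q)); m=model("wrist"); im=capture("wrist")
hsv=cv2.cvtColor(im,cv2.COLOR_RGB2HSV); e=None
for c in blobs((hsv[...,0]<18)&(hsv[...,1]>110)&(hsv[...,2]>60),100):
    b=cv2.minAreaRect(c); w=ray(m,b[0],.172)[0]; print(b,w.round(4))
    if np.linalg.norm(w-p)<.02: e=w[:2]
assert e is not None and np.linalg.norm(e-p[:2])<.005
pick(e,a,-1)
hangit(-1,.270,.213)
hold(1); above([.44,-.07,.36],SY+np.pi/2)
im=capture("wrist"); s=capture("scene"); v=np.zeros((500,800,3),np.uint8); v[:250,:400]=cv2.resize(im,(400,250)); v[100:500,400:]=cv2.resize(s[150:350,150:350],(400,400)); save("v10",v); print(state()["time_s"])
E
```

```text
((324.2483215332031, 117.92617797851562), (26.05157470703125, 26.543113708496094), 55.00797653198242) [0.4382 0.4373 0.172 ]
width 0.025425285403976126
w 0.02563915374698305
over [-0.05700799  0.15891377 -2.22763186]
0.236 [-0.8 -0.5 -1.8]
0.232 [-0.7 -0.  -2.6]
0.228 [-0.3 -0.1 -0.6]
0.224 [-0.3 -0.4 -0.9]
0.22 [-0.4 -0.2 -0.7]
0.216 [-1.   2.1 -0.1]
0.213 [-0.2  0.9  1.1]
96.075
```

View pics/v10.png

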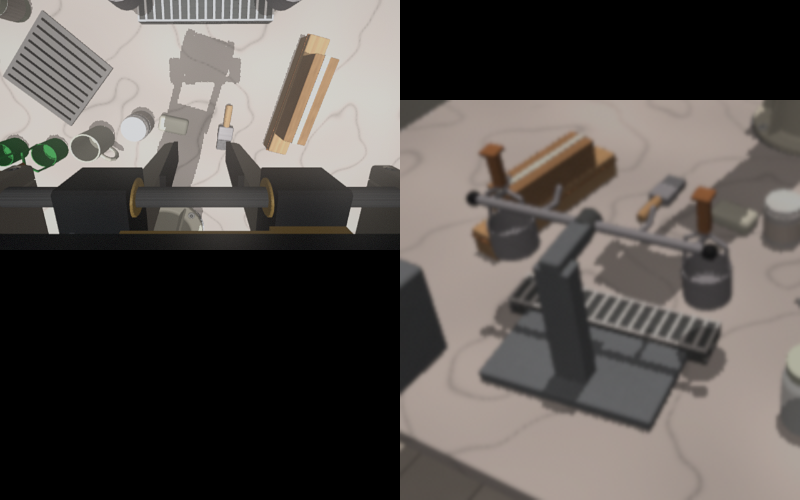

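Both steel pails hang on the outer hooks, the bar is level, the mat is empty, the tray is seated and the carton is on the box. Handing in.

```bash
python3 -c "
from bench import *
hold(1); print(sign_off())"
```

```text
the job is handed in; nothing more can be done
None
```

The job is handed in; `sign_off()` gave no verdict. In the last pictures both steel pails hang on the outer hooks, the bar looks level, the tray is centred against the foot, and the carton is back on the middle of the box.

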